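Lock the light column into its lamp base

TASK

Put the small table lamp together: lift the square light column out of its fitted box, pass its T-foot down through the slot of the brass lock plate in the lamp base, press it down against the spring, turn it a quarter turn clockwise (seen from above) and let it spring up into its notches, so that it stands upright, locked and free of the hand. Feel for the slot gently and never force the foot against the base; leave the ink jar, the goblet and the tape where they are.

Things in the scene. Friction and masses are not known exactly. Their poses are not given: they have to be found in the camera images.
- base: Lamp base: dark cast-iron block 120 x 120 mm, 38 mm high; does not shift. Origin: centre of its underside, z up, x along the slot. In a recess in its top (66 mm square) is a brass lock plate, 52 x 52 mm, level with the top, with a slot in its middle. More than 30 N between column and base, in any direction, spoils the fit.
- base_top (a point): Middle of the base's upper face, 38 mm above the desk, axes as the base's. The lock plate was screwed down by eye: its slot runs along x, but the slot's centre lies up to 6 mm in x and up to 6 mm in y off this point. Slot 29 mm (x) by 12 mm (y), sharp-edged. Plate 8 mm thick, but 5 mm at two notches in its underside, 14 mm wide, running out from the slot along y.
- base_lock (a point): 13 mm below base_top: height of the T-foot's underside when locked. A sprung disc (26 mm wide, 5 mm below the top, 1.2 N/mm) bears on the foot. The T turns under the plate once 16 mm down (13 N of spring); the body meets the plate at 19.5 mm. Blocks let the T turn only clockwise from above and stop it 8 degrees past the quarter turn; let go, it springs up into the notches.
- column_mid (a point): Light column, about 0.25 kg: square post, brass and opal white, 26 x 26 x 110 mm; below it a round neck 8.4 mm thick, 11.5 mm long, then the T-foot: a bar 26 mm long (x), 9 mm wide (y), 8 mm high, lower edges broken 0.8 mm. This point: its centre, 64.75 mm above the foot's underside. z up the column; x along the bar, as the black line on its top. Starts upright in the box.
- column_foot (a point): Centre of the underside of the column's T-foot, axes as the column's.
- fitted_box: Dark blue box with grey foam, 116 x 146 mm, 50 mm high; does not shift. Origin: centre of its underside, z up. In its middle a square well, 28.6 mm wide, floor 8 mm above the desk, where the column stands on its T-foot, faces parallel to the box, 88 mm of it above the box.
- ink_mid (a point): Amber ink jar with a black cap, 38 mm across and 50 mm high, standing loose between box and base; its centre.
- goblet_mid (a point): White ceramic goblet, 76 mm across and 90 mm high, loose; its centre.
- tape_mid (a point): Orange roll of tape lying flat, 70 mm across and 20 mm high, loose; its centre.
Things that resemble listed ones, but are neither listed nor needed, are in the scene too. What is shaped like the base but red or turquoise is not meant. There is more than one size of the part that bears column_mid; the job needs the smaller.

How it is judged (in metres and radians):
On the way:
1. the T-foot has passed through the slot: its underside is 10 mm below the lock plate's upper face, its bar along the slot (z of column_foot in the frame of base below 0.028 m and horizontal distance between column_foot and base below 0.014 m and angle between the x axis of column_foot and the x axis of base, either way round below 0.25 rad), for 0.05 s.
At the end, for the whole second after the job is handed in: The column is locked in the base: T-foot across the slot (within 15 degrees) and up in the notches (underside 23.5 to 26.8 mm above the base's underside, within 14 mm of its middle), upright within 4 degrees, let go; ink jar, goblet and tape within 20 mm of their starts (z of column_foot in the frame of base between 0.0235 and 0.0268 m and horizontal distance between column_foot and base below 0.014 m and angle between the x axis of column_foot and the y axis of base, either way round below 0.26 rad and angle between column_mid's own z axis and vertical below 0.07 rad and distance of each of ink_mid, goblet_mid, tape_mid from where it was at the start of the episode below 0.02 m); the robot touches nothing.
It fails at once if the column is forced against the base with more than 30 N (contact force between column and base above 30 N).
It fails at once if the ink jar, the goblet or the tape is pushed more than 20 mm from its place (distance of any of ink_mid, goblet_mid, tape_mid from where it was at the start of the episode above 0.02 m).
It also fails if it takes over 72 s, if anything falls off the work surface, if the arm or the gripper's body presses on something with over 40 N, if the wrist force passes 120 N, or if a joint passes its speed limit or range.

ROBOT

A 7-joint arm with a two-finger parallel gripper is mounted at the origin on the work surface. World frame = base frame: x ahead of the robot, y to its left, z up, the work surface at z = 0. Lengths are in mm, angles in degrees, forces in N, time in s.
With the tool pointing down it reaches from about 425 to 875 mm from the base axis. Payload 8.4 kg.
Tool frame: the origin (TCP) lies at the centre of the arm's flange, where the gripper is bolted on; the fingertips stand 182 mm ahead of it and the grasp point (between the pads) lies 164 mm ahead of it (env.tip_extent is the distance from the TCP to the fingertips, in mm); z points along the fingers, y is the direction in which the jaws open and shut (so a half turn about z gives the same grasp; the last joint's range is limited). The gripper opens to 87 mm and grips with 3 to 60 N. Pads are 19 mm wide; open, the fingers measure 117 mm over their backs; the gripper's body (75 mm by 190 mm) begins 51 mm behind the grasp point.
Start: joints at [-72.72, 19.091, 2.286, 83.961, -0.768, 76.965, -3.352], TCP at [253.603, 598.464, 404.746] pointing down, gripper open.
Joint ranges: [-147.57, 147.57], [-21.85, 119.76], [-74.77, 79.35], [14.55, 137.4], [-85.83, 265.84], [4.83, 119.75], [-152.11, 152.11]. Speed limits (degrees/s): [127.2, 127.2, 159.86, 159.86, 180, 180, 180].

INTERFACE

Orientations are given as a 3x3 rotation matrix whose columns are the frame's x, y, z axes.
In Python, from workcell import env, imaging gives the robot as it stands.
- The arm moves only by the tool step_arm, never from a script. Its argument "plan" is a list of rows, each a list of 3 entries, a list of its own where there are three numbers: the opening, from 0 (shut) to 1 (fully open), then the shift along the tool's x, y, z in m, then the turn, a rotation vector about the tool's x, y, z in degrees. A call has 1 to 5 rows; each row is the pose to reach, as a shift and turn from the pose commanded when the call began, along the tool's axes at that moment; what a row does not reach only later rows make up. A row lasts 1/12 s, in which the tool goes at most 41.7 mm and 7.16 degrees, less where a joint would pass 70% of its speed; a pose out of reach is approached as far as the arm can. A call with a gripper value outside its range is refused whole. The fingers move at their own pace and stop on an object; "squeeze" is the grip in N (left out, the last holds). Time passes only in rows, so rows that repeat a pose let the fingers close. It gives the time, the measured TCP pose, the force and the opening at its end, in the units of the state.
- env.read_state(): the state, without advancing time (a new reading comes with each control period).
- imaging.camera(name): name is "scene" or "top" or "wrist"; returns the picture (480x640x3 uint8, red, green, blue); there is no depth.
- imaging.calibration(name): a dict with "K" (3x3 intrinsics, pixels), "R" (3x3) and "t" (3): a world point X has camera coordinates R X + t. Camera axes: x right, y down, z forward; pixel columns grow to the right and rows downward; lengths in mm; the calibration is good to about 2 mm. A picture is of the moment at which its call begins: read the wrist's pose just before it. calibration takes no time and is no camera call; for the wrist camera it gives the pose at the moment of the call.
- env.finish_job(): hands the job in, once; it reports no verdict.
The state is a dict: "t": time; "joint_positions": joint angles; "joint_vel": joint speeds; "tau": joint torques, N m; "tcp_pos": TCP position; "tool_rot": TCP orientation; "force": force on the tool from outside, world axes, zero at the start; "wrist_torque": the same for the moment, N m; "gripper_width": finger opening in mm.
Only numpy, scipy, OpenCV 4.12 (cv2) and the standard library are available. Lean on these libraries where they do the work, as an engineer would, in place of code of your own. Each camera call takes 0.05 s, during which the arm holds its last target.

## Working session

There is one attempt and no reset: what is moved stays moved. The work goes in short steps, Python scripts to look and compute and a tool call to move; the robot and the scene stay as the last step left them, time stands still between calls to the robot, and variables do not carry over. Pictures are saved under pics/ and viewed, and the job is handed in when it is done.

Besides the shell and the picture viewer there is one more tool, called as name(argument=value, ...), one argument or row to a line, values as JSON. step_arm: Moves the arm, as the interface text tells. Its arguments: {"type":"object","properties":{"plan":{"type":"array","items":{"type":"array"}},"squeeze":{"type":"number"}},"required":["plan"]}

```bash
ls; mkdir -p pics; python3 - <<'E'
from workcell import env, imaging
import cv2
s=env.read_state()
print(s, env.tip_extent)
for n in ["scene","top","wrist"]:
    im=imaging.camera(n); cv2.imwrite(f"pics/{n}0.png",im[:,:,::-1])
    c=imaging.calibration(n); print(n,c["K"].tolist(),c["R"].round(4).tolist(),c["t"].round(1).tolist())
E
```

```text
pics
{'t': 0.0, 'joint_positions': array([-72.71860224,  19.13163263,   2.28588903,  84.01014065,
        -0.77074831,  76.96545603,  -3.35308891]), 'joint_vel': array([-0.06069946, -0.05513172, -0.05219886,  0.0234713 ,  0.01018406,
       -0.00523991,  0.06145667]), 'tau': array([-2.58257760e-04, -6.56340194e+01,  1.33480232e+00, -4.03800702e+01,
       -5.96900750e-02,  4.46951576e-02,  1.41696373e-04]), 'tcp_pos': array([253.55585585, 598.32067521, 403.86859992]), 'tool_rot': array([[-9.20714155e-01,  3.90237268e-01, -5.65340784e-04],
       [ 3.90237672e-01,  9.20712931e-01, -1.50257158e-03],
       [-6.58428592e-05, -1.60405620e-03, -9.99998711e-01]]), 'force': array([ 0.16383774, -0.09911637,  0.09441645]), 'wrist_torque': array([ 0.01567096,  0.01638445, -0.00666816]), 'gripper_width': 87.41989311041733} 182.2
scene [[580.1809977005148, 0.0, 326.96151377703893], [0.0, 580.1809977005148, 239.35020045951705], [0.0, 0.0, 1.0]] [[0.656, 0.7547, 0.0083], [0.6043, -0.5185, -0.605], [-0.4523, 0.4019, -0.7962]] [-323.1, -347.0, 1560.0]
top [[542.6091894821706, 0.0, 310.080932212295], [0.0, 542.6091894821706, 232.12909243254364], [0.0, 0.0, 1.0]] [[-0.0257, -0.9996, -0.0071], [-0.9801, 0.0266, -0.1966], [0.1968, 0.0019, -0.9805]] [-54.9, 560.4, 913.0]
wrist [[419.5269629024226, 0.0, 320.7234635488254], [0.0, 419.5269629024226, 242.27880202983994], [0.0, 0.0, 1.0]] [[0.3903, 0.9207, -0.0016], [0.8879, -0.3759, 0.2653], [0.2436, -0.105, -0.9642]] [-649.1, -33.0, 389.3]
```

View pics/scene0.png

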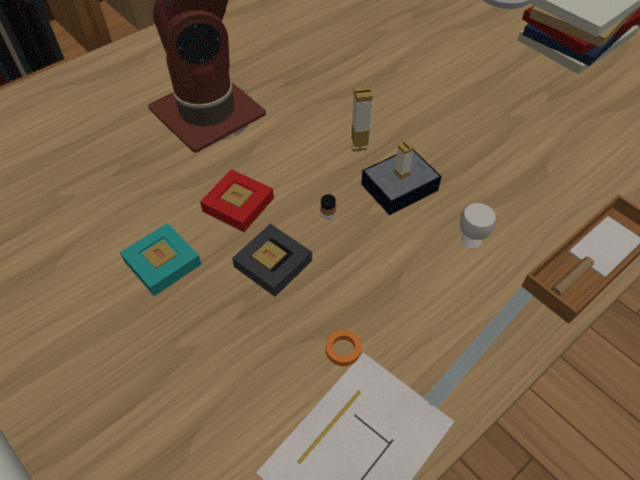

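View pics/top0.png

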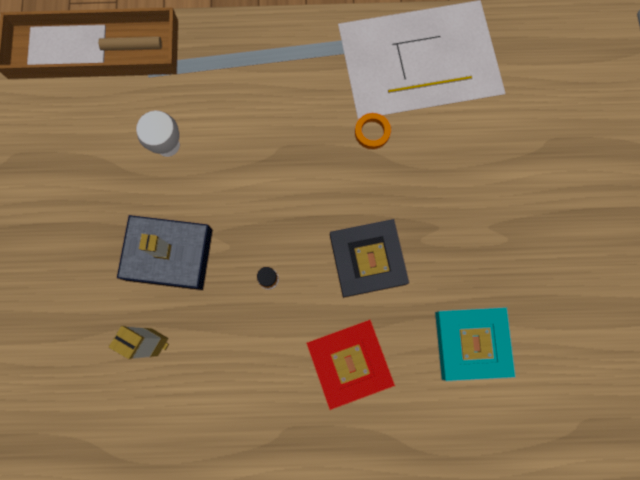

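View pics/wrist0.png

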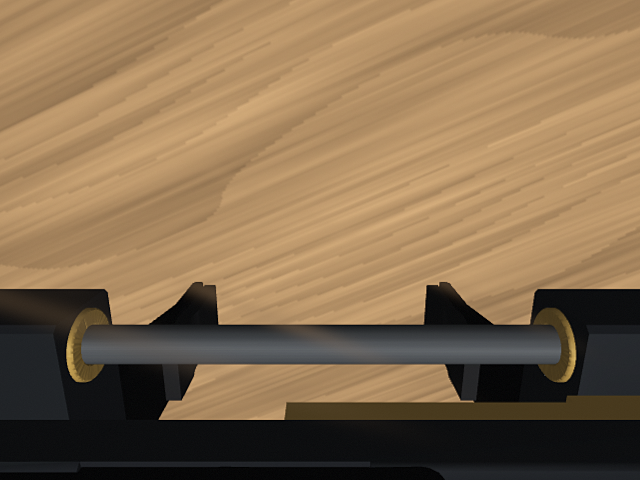

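The scene view shows the small column in the blue box at (404,160). The black base is at (272,258), and the ink jar is between them at (328,206). The larger column at (362,115) and the red and turquoise bases are decoys. In the top view the cap is at (148,242), the base at (369,258) and its slot near (372,260). Next I'll measure from crops.

```bash
cat > h.py <<'E'
import numpy as np, cv2
from workcell import env, imaging
def cast(c,uv,z):
    K,R,t=c["K"],c["R"],c["t"]; uv=np.atleast_2d(np.asarray(uv,float))
    d=(np.linalg.inv(K)@np.c_[uv,np.ones(len(uv))].T); d=(R.T@d).T; o=-R.T@t
    return o+d*((z-o[2])/d[:,2])[:,None]
def proj(c,X):
    X=np.atleast_2d(X); p=(c["K"]@(c["R"]@X.T+c["t"].reshape(3,1))).T
    return p[:,:2]/p[:,2:]
E
python3 - <<'E'
import cv2
t=cv2.imread("pics/top0.png"); s=cv2.imread("pics/scene0.png")
z=lambda a,f:cv2.resize(a,None,fx=f,fy=f,interpolation=cv2.INTER_NEAREST)
import numpy as np
a=z(t[205:300,105:220],4)  # 460x380
b=z(t[210:305,320:415],4)  # 380
cv2.imwrite("pics/topcrop.png",np.hstack([a,b[:a.shape[0]]])[:, :800])
a=z(s[130:220,355:445],4); b=z(s[220:310,228:318],4)
cv2.imwrite("pics/scenecrop.png",np.hstack([a,b]))
E
```

```text
(no output)
```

View pics/topcrop.png

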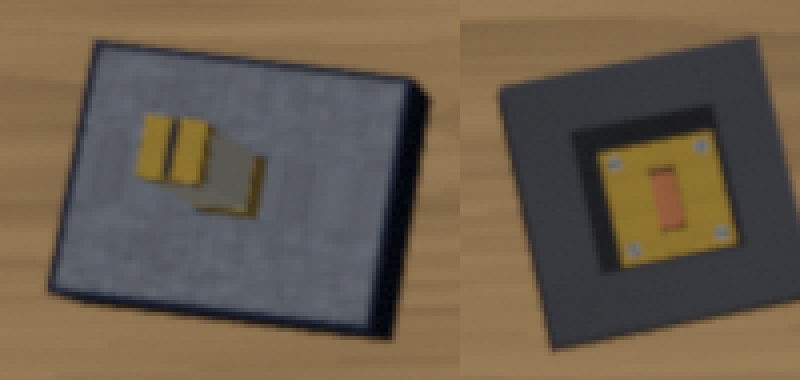

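View pics/scenecrop.png

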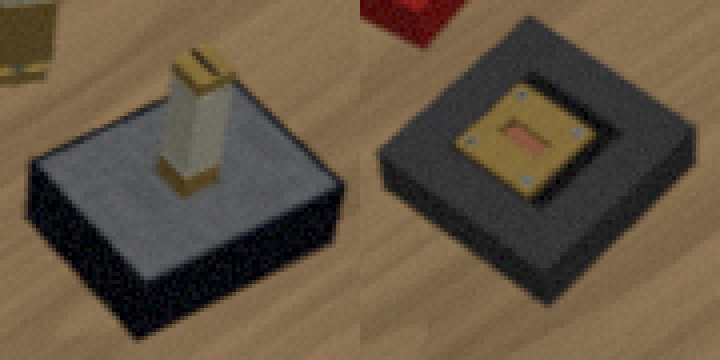

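The crops show the black line on the cap running roughly along world x, like the slot, and the plate sitting off-centre in its recess. Now the sub-pixel fits.

```bash
python3 - <<'E'
from h import *
def rect(name,roi,lo,hi,z,rgb=None):
    im=cv2.imread(f"pics/{name}0.png"); c=imaging.calibration(name)
    x0,y0,x1,y1=roi; h=cv2.cvtColor(im[y0:y1,x0:x1],cv2.COLOR_BGR2HSV)
    h=cv2.resize(h,None,fx=4,fy=4,interpolation=cv2.INTER_NEAREST)
    m=cv2.inRange(h,lo,hi)
    m=cv2.morphologyEx(m,cv2.MORPH_CLOSE,np.ones((13,13)))
    cs,_=cv2.findContours(m,cv2.RETR_EXTERNAL,cv2.CHAIN_APPROX_NONE)
    k=max(cs,key=cv2.contourArea)[:,0,:]
    uv=(k+0.5)/4-0.5+[x0,y0]
    W=cast(c,uv,z)[:,:2]
    r=cv2.minAreaRect(W.astype(np.float32)); M=cv2.moments(W.astype(np.float32).reshape(-1,1,2))
    print(name,roi,np.round(r[0],1),np.round(r[1],1),round(r[2],1),'cent',round(M['m10']/M['m00'],1),round(M['m01']/M['m00'],1))
    return r
# brass cap top (top view)
rect("top",(135,228,160,254),(18,150,120),(35,255,255),137.5)
# plate
rect("top",(345,235,395,285),(10,110,90),(35,255,255),38)
# slot
rect("top",(365,248,380,272),(0,80,120),(14,190,255),36)
# base
rect("top",(322,215,412,302),(0,0,0),(180,90,120),38)
rect("top",(110,205,215,295),(95,0,0),(140,255,255),50)
rect("scene",(250,230,295,280),(10,80,70),(35,255,255),38)
rect("scene",(260,240,280,270),(0,60,100),(13,255,255),36)
rect("scene",(395,138,416,158),(18,90,90),(35,255,255),137.5)
rect("top",(255,262,282,292),(0,0,0),(180,120,60),50)
rect("top",(130,100,185,160),(0,0,140),(180,60,255),90)
rect("top",(345,105,400,155),(5,180,120),(20,255,255),20)
E
```

```text
top (135, 228, 160, 254) [532.5 195. ] [25.2 25.1] 82.4 cent 532.7 194.9
top (345, 235, 395, 285) [ 509.7 -178.7] [54.5 54.4] 9.9 cent 509.7 -178.7
top (365, 248, 380, 272) [ 509.4 -179. ] [26.3 11.5] 8.6 cent 509.4 -179.0
top (322, 215, 412, 302) [ 513.6 -173.6] [123.2 123.7] 9.9 cent 513.7 -173.6
top (110, 205, 215, 295) [531.8 190.9] [154.2 116.9] 81.5 cent 531.8 191.1
scene (250, 230, 295, 280) [ 510.1 -179.3] [58.  56.9] 10.6 cent 510.3 -179.2
scene (260, 240, 280, 270) [ 510.2 -178.4] [24.6 11. ] 11.3 cent 509.8 -178.7
scene (395, 138, 416, 158) [532.4 193.8] [46.5 52.5] 45.0 cent 529.6 195.7
top (255, 262, 282, 292) [482.1  10.2] [33.5 32.9] 43.9 cent 482.5 9.9
top (130, 100, 185, 160) [751.6 205.1] [66.7 66. ] 1.4 cent 751.2 205.0
top (345, 105, 400, 155) [ 764.  -194.8] [68.8 68.9] 87.6 cent 763.7 -195.0
```

```bash
cat >> h.py <<'E'
def rel(target,yaw_y,s=None):
    """tool-frame shift (m) and world turn for TCP target (mm) with tool y at yaw_y deg"""
    s=s or env.read_state(); R=s["tool_rot"]; p=s["tcp_pos"]
    d=R.T@(np.array(target)-p)/1000
    y=np.degrees(np.arctan2(R[1,1],R[0,1])); e=(yaw_y-y+180)%360-180
    # desired: z down, y at yaw
    a=np.radians(yaw_y); yy=np.array([np.cos(a),np.sin(a),0]); zz=np.array([0,0,-1.]); Rd=np.c_[np.cross(yy,zz),yy,zz]
    rv=np.degrees(cv2.Rodrigues(R.T@Rd)[0].ravel())
    print("t",round(s["t"],2),"tcp",p.round(2),"yaw",round(y,2),"F",s["force"].round(2),"M",s["wrist_torque"].round(2),"w",round(s["gripper_width"],1))
    print(" shift(m)",d.round(4),"turn",rv.round(2))
E
python3 - <<'E'
from h import *
c=imaging.calibration("wrist"); s=env.read_state(); R=s["tool_rot"]
C=-c["R"].T@c["t"]; print("cam in tool",R.T@(C-s["tcp_pos"]), "axes\n",(R.T@c["R"].T).round(3))
t=imaging.calibration("top"); sc=imaging.calibration("scene")
# big column: base foot in top ~ (168,345); top centre ~(126,342); 
for z in (0,150,180,200): print(z,cast(t,[126,342],z).round(0),cast(sc,[363,91],z).round(0))
rel([532.5,195,400],-7.6)
E
```

```text
cam in tool [71.30686924 -0.13814405 21.03908657] axes
 [[-0.    -0.964 -0.265]
 [ 1.    -0.    -0.   ]
 [ 0.    -0.265  0.964]]
0 [[375. 271.   0.]] [[213. 376.   0.]]
150 [[374. 219. 150.]] [[346. 239. 150.]]
180 [[374. 209. 180.]] [[372. 212. 180.]]
200 [[374. 202. 200.]] [[390. 194. 200.]]
t 0.15 tcp [253.58 598.35 404.06] yaw 67.03 F [ 0.34 -0.19 -0.02] M [-0.01  0.04  0.01] w 87.2
 shift(m) [-0.4142 -0.2625  0.0044] turn [-6.000e-02  5.000e-02  7.463e+01]
```

step_arm(
  plan=[
    [1,[-0.414,-0.262,0.0],[0,0,74.6]],
    [1,[-0.414,-0.262,0.0],[0,0,74.6]],
    [1,[-0.414,-0.262,0.0],[0,0,74.6]],
    [1,[-0.414,-0.262,0.0],[0,0,74.6]],
    [1,[-0.414,-0.262,0.0],[0,0,74.6]],
  ],
  squeeze=50,
)

```text
t: 0.57
tcp_pos: [373.0, 425.3, 404.6]
tool_rot: [[-0.513, 0.858, -0.0], [0.858, 0.513, -0.0], [0.0, -0.0, -1.0]]
force: [0.5, -0.5, -0.1]
gripper_width: 87.0
```

```bash
python3 -c "
from h import *
rel([532.5,195,400],-7.6)"
```

```text
t 0.57 tcp [372.95 425.3  404.57] yaw 30.88 F [ 0.55 -0.49 -0.11] M [-0.02  0.01  0.03] w 87.0
 shift(m) [-0.2795  0.0187  0.0046] turn [-2.000e-02  0.000e+00  3.848e+01]
```

step_arm(
  plan=[
    [1,[-0.28,0.019,0.0],[0,0,38.5]],
    [1,[-0.28,0.019,0.0],[0,0,38.5]],
    [1,[-0.28,0.019,0.0],[0,0,38.5]],
    [1,[-0.28,0.019,0.0],[0,0,38.5]],
    [1,[-0.28,0.019,0.0],[0,0,38.5]],
  ],
)

```text
t: 0.98
tcp_pos: [492.7, 254.8, 404.8]
tool_rot: [[0.086, 0.996, -0.0], [0.996, -0.086, 0.0], [0.0, -0.0, -1.0]]
force: [1.5, 0.5, 0.4]
gripper_width: 87.3
```

```bash
python3 -c "
from h import *
rel([532.5,195,400],-7.6)"
```

```text
t 0.98 tcp [492.7 254.8 404.8] yaw -4.93 F [1.47 0.5  0.41] M [-0.03 -0.   -0.05] w 87.3
 shift(m) [-0.0562  0.0448  0.0048] turn [-0.   -0.01  2.67]
```

step_arm(
  plan=[
    [1,[-0.056,0.045,0.02],[0,0,2.7]],
    [1,[-0.056,0.045,0.02],[0,0,2.7]],
    [1,[-0.056,0.045,0.02],[0,0,2.7]],
    [1,[-0.056,0.045,0.02],[0,0,2.7]],
  ],
)

```text
t: 1.32
tcp_pos: [533.1, 195.3, 384.1]
tool_rot: [[0.131, 0.991, -0.001], [0.991, -0.131, -0.001], [-0.001, -0.001, -1.0]]
force: [-0.2, 0.8, -0.2]
gripper_width: 86.6
```

```bash
python3 -c "
from h import *
rel([532.5,195,280],-7.6)
im=imaging.camera('wrist'); cv2.imwrite('pics/w1.png',im[:,:,::-1])
c=imaging.calibration('wrist'); print(proj(c,[[532.5,195,137.5]]))"
```

```text
t 1.32 tcp [533.06 195.26 384.09] yaw -7.52 F [-0.22  0.79 -0.23] M [-0.07  0.09 -0.01] w 86.6
 shift(m) [-0.0002 -0.0004  0.1041] turn [-0.05  0.07  0.08]
[[319.9358083  262.56727486]]
```

View pics/w1.png

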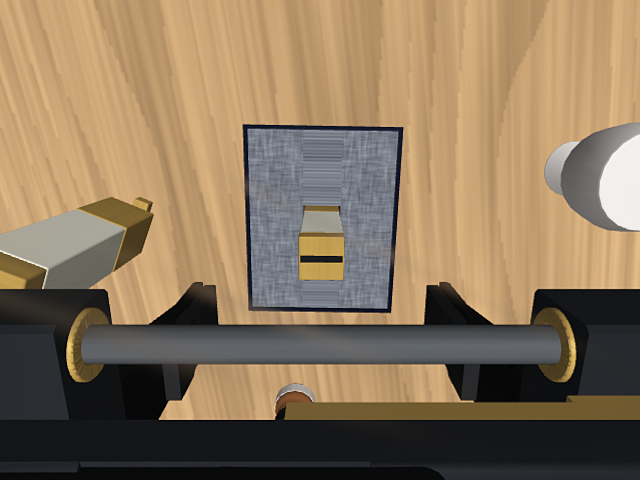

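The wrist view shows the cap at about (322,257), with its black line parallel to the jaws' motion. The big column is at left and clear. Refining on the cap.

```bash
python3 - <<'E'
from h import *
im=cv2.imread('pics/w1.png'); c=imaging.calibration('wrist')
h=cv2.cvtColor(im,cv2.COLOR_BGR2HSV)
m=np.zeros(h.shape[:2],np.uint8); m[228:290,285:360]=cv2.inRange(h,(15,100,170),(35,255,255))[228:290,285:360]
m=cv2.morphologyEx(m,cv2.MORPH_CLOSE,np.ones((11,11)))
k=max(cv2.findContours(m,0,cv2.CHAIN_APPROX_NONE)[0],key=cv2.contourArea)[:,0]
print(cv2.boundingRect(k), cv2.minAreaRect(k))
W=cast(c,k,137.5)[:,:2].astype(np.float32); print(cv2.minAreaRect(W))
b=np.array([[244,126],[402,128],[390,311],[249,310]]); P=cast(c,b,50); print(P.round(1),P.mean(0))
E
```

```text
(299, 237, 45, 43) ((320.9999694824219, 258.0), (43.99999237060547, 41.99999237060547), 0.0)
((533.3743286132812, 197.4440155029297), (24.845895767211914, 25.069469451904297), 82.6617431640625)
[[487.6 276.   50. ]
 [600.3 260.1  50. ]
 [579.6 118.3  50. ]
 [466.3 133.8  50. ]] [533.47537836 197.03465763  50.        ]
```

Both views agree to about 2 mm: (532.5,195) from the top camera and (533.4,197.4) from the wrist. Descending over (533,196.5).

step_arm(
  plan=[
    [1,[0.001,0.0,0.035],[0,0,0]],
    [1,[0.001,0.0,0.07],[0,0,0]],
    [1,[0.001,0.0,0.1],[0,0,0]],
    [1,[0.001,0.0,0.104],[0,0,0]],
    [1,[0.001,0.0,0.104],[0,0,0]],
  ],
)

```text
t: 1.78
tcp_pos: [531.4, 199.7, 279.6]
tool_rot: [[0.124, 0.992, -0.003], [0.992, -0.124, -0.001], [-0.002, -0.003, -1.0]]
force: [-0.3, 0.3, 1.6]
gripper_width: 87.0
```

step_arm(
  plan=[
    [0,[0.0,0.0,0.0],[0,0,0]],
    [0,[0.0,0.0,0.0],[0,0,0]],
    [0,[0.0,0.0,0.0],[0,0,0]],
    [0,[0.0,0.0,0.0],[0,0,0]],
    [0,[0.0,0.0,0.0],[0,0,0]],
  ],
  squeeze=15,
)

```text
t: 2.2
tcp_pos: [532.8, 198.5, 281.8]
tool_rot: [[0.127, 0.992, 0.001], [0.992, -0.127, 0.001], [0.001, 0.001, -1.0]]
force: [-0.3, -0.6, -0.6]
gripper_width: 61.3
```

step_arm(
  plan=[
    [0,[0.0,0.0,0.0],[0,0,0]],
    [0,[0.0,0.0,0.0],[0,0,0]],
    [0,[0.0,0.0,0.0],[0,0,0]],
  ],
  squeeze=15,
)

```text
t: 2.45
tcp_pos: [532.5, 198.3, 280.8]
tool_rot: [[0.127, 0.992, -0.0], [0.992, -0.127, 0.0], [0.0, -0.0, -1.0]]
force: [-0.8, -1.2, 0.0]
gripper_width: 41.8
```

```bash
python3 -c "
from h import *
rel([532.5,195,280],-7.6)
im=imaging.camera('wrist'); cv2.imwrite('pics/w2.png',im[:,:,::-1])"
```

```text
t 2.45 tcp [532.52 198.31 280.83] yaw -7.29 F [-0.81 -1.19  0.03] M [ 0.01  0.03 -0.01] w 41.8
 shift(m) [-0.0033  0.0004  0.0008] turn [-0.   -0.    0.31]
```

View pics/w2.png

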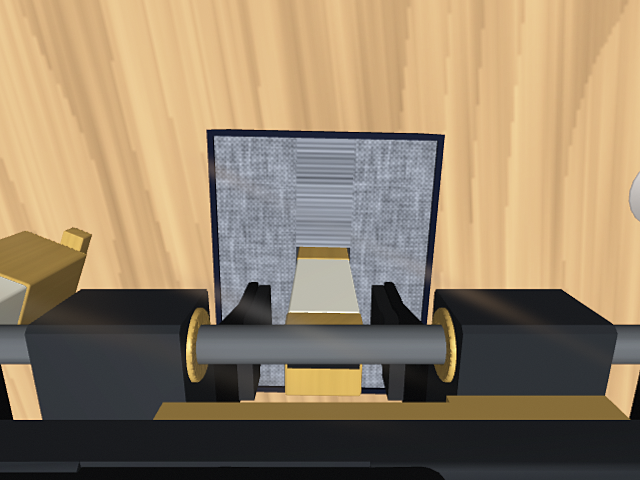

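The open jaws straddle the column evenly, with the cap centred at (323,380). Closing the rest of the way.

step_arm(
  plan=[
    [0,[0.0,0.0,0.0],[0,0,0]],
    [0,[0.0,0.0,0.0],[0,0,0]],
    [0,[0.0,0.0,0.0],[0,0,0]],
    [0,[0.0,0.0,0.0],[0,0,0]],
    [0,[0.0,0.0,0.0],[0,0,0]],
  ],
  squeeze=15,
)

```text
t: 2.92
tcp_pos: [532.5, 198.3, 280.7]
tool_rot: [[0.127, 0.992, -0.0], [0.992, -0.127, -0.0], [-0.0, -0.0, -1.0]]
force: [0.0, -0.1, -0.5]
gripper_width: 26.2
```

step_arm(
  plan=[
    [0,[0.0,0.0,0.0],[0,0,0]],
    [0,[0.0,0.0,0.0],[0,0,0]],
    [0,[0.0,0.0,0.0],[0,0,0]],
  ],
  squeeze=50,
)

```text
t: 3.17
tcp_pos: [532.5, 198.3, 280.7]
tool_rot: [[0.127, 0.992, -0.0], [0.992, -0.127, -0.0], [-0.0, -0.0, -1.0]]
force: [-0.1, -0.3, 0.4]
gripper_width: 25.8
```

```bash
python3 -c "
from h import *
rel([532.5,195,400],-7.6)"
```

```text
t 3.17 tcp [532.54 198.29 280.72] yaw -7.29 F [-0.1  -0.28  0.4 ] M [-0.2  -0.03  0.04] w 25.8
 shift(m) [-0.0033  0.0004 -0.1193] turn [-0.    0.01  0.31]
```

Width 25.8 mm, which matches the 26 mm post. Lifting.

step_arm(
  plan=[
    [0,[0.0,0.0,-0.015],[0,0,0]],
    [0,[0.0,0.0,-0.04],[0,0,0]],
    [0,[0.0,0.0,-0.07],[0,0,0]],
    [0,[0.0,0.0,-0.1],[0,0,0]],
    [0,[0.0,0.0,-0.12],[0,0,0]],
  ],
)

```text
t: 3.58
tcp_pos: [532.7, 198.3, 403.4]
tool_rot: [[0.127, 0.992, 0.002], [0.992, -0.127, 0.001], [0.001, 0.001, -1.0]]
force: [1.8, -0.6, -1.8]
gripper_width: 25.6
```

```bash
python3 -c "
from h import *
rel([510,-179,400],9.9)"
```

```text
t 3.58 tcp [532.69 198.26 403.36] yaw -7.3 F [ 1.8  -0.57 -1.85] M [ 0.01 -0.01  0.03] w 25.6
 shift(m) [-0.3771  0.0254  0.0029] turn [  0.09  -0.06 -17.2 ]
```

step_arm(
  plan=[
    [0,[-0.03,0.002,0.0],[0,0,-3]],
    [0,[-0.07,0.005,0.0],[0,0,-7]],
    [0,[-0.11,0.008,0.0],[0,0,-11]],
    [0,[-0.15,0.01,0.0],[0,0,-14]],
    [0,[-0.19,0.013,0.0],[0,0,-17.2]],
  ],
)

```text
t: 4.0
tcp_pos: [520.6, 6.5, 400.6]
tool_rot: [[-0.175, 0.985, -0.0], [0.985, 0.175, 0.0], [0.0, -0.0, -1.0]]
force: [1.5, -0.1, -1.6]
gripper_width: 25.6
```

```bash
python3 -c "
from h import *
rel([510,-179,400],9.9)"
```

```text
t 4.0 tcp [520.61   6.46 400.58] yaw 10.09 F [ 1.47 -0.14 -1.6 ] M [-0.11 -0.1   0.  ] w 25.6
 shift(m) [-0.1807 -0.0429  0.0005] turn [-0.02 -0.02  0.19]
```

step_arm(
  plan=[
    [0,[-0.04,-0.01,0.0],[0,0,0]],
    [0,[-0.08,-0.02,0.0],[0,0,0]],
    [0,[-0.12,-0.03,0.0],[0,0,0]],
    [0,[-0.16,-0.038,0.0],[0,0,0]],
    [0,[-0.181,-0.043,0.0],[0,0,0]],
  ],
)

```text
t: 4.42
tcp_pos: [508.6, -182.6, 401.0]
tool_rot: [[-0.168, 0.986, 0.0], [0.986, 0.168, -0.001], [-0.001, 0.0, -1.0]]
force: [-0.5, -0.7, -1.6]
gripper_width: 25.9
```

step_arm(
  plan=[
    [0,[0,0,0],[0,0,0]],
    [0,[0,0,0],[0,0,0]],
    [0,[0,0,0],[0,0,0]],
  ],
)

```text
t: 4.67
tcp_pos: [510.2, -176.7, 400.4]
tool_rot: [[-0.173, 0.985, -0.001], [0.985, 0.173, 0.001], [0.001, -0.001, -1.0]]
force: [-0.2, 0.2, -2.4]
gripper_width: 25.7
```

```bash
python3 -c "
from h import *
rel([510,-179,400],9.9)
im=imaging.camera('wrist'); cv2.imwrite('pics/w3.png',im[:,:,::-1])
for n in ('top','scene'):
  im=imaging.camera(n); cv2.imwrite(f'pics/{n}3.png',im[:,:,::-1])
a=cv2.imread('pics/top3.png')[160:320,300:460]; b=cv2.imread('pics/scene3.png')[120:300,200:360]
cv2.imwrite('pics/c3.png',np.hstack([cv2.resize(a,(400,400)),cv2.resize(b,(356,400))]))"
```

```text
t 4.67 tcp [ 510.24 -176.74  400.44] yaw 9.94 F [-0.24  0.18 -2.43] M [-0.03  0.02 -0.02] w 25.7
 shift(m) [-0.0022 -0.0006  0.0004] turn [-0.03 -0.04  0.04]
```

View pics/w3.png

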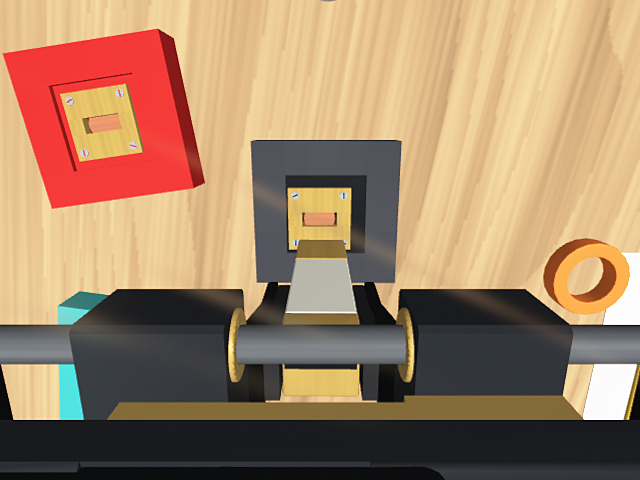

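View pics/c3.png

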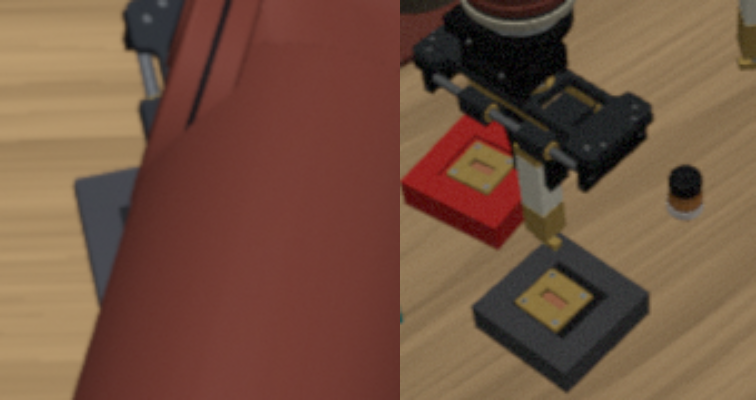

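The wrist view shows the slot at about (320,218) and the plate around it. The post's lower front edge is near (321,240) and covers the foot. Measuring both in this same picture lets the calibration errors largely cancel.

```bash
python3 - <<'E'
from h import *
im=cv2.imread('pics/w3.png')
cv2.imwrite('pics/w3c.png',cv2.resize(im[165:320,265:375],None,fx=5,fy=5,interpolation=cv2.INTER_NEAREST)[:600*5//5+200][:775])
c=imaging.calibration('wrist'); h=cv2.cvtColor(im,cv2.COLOR_BGR2HSV)
print("plate/slot/brass HSV",h[200,295],h[219,320],h[245,320],h[212,320], h[238,300])
def fit(lo,hi,roi,z,close=1):
    x0,y0,x1,y1=roi; m=np.zeros(h.shape[:2],np.uint8); m[y0:y1,x0:x1]=cv2.inRange(h,lo,hi)[y0:y1,x0:x1]
    m=cv2.morphologyEx(m,cv2.MORPH_CLOSE,np.ones((close,close)))
    k=max(cv2.findContours(m,0,cv2.CHAIN_APPROX_NONE)[0],key=cv2.contourArea)[:,0]
    print(cv2.boundingRect(k),cv2.minAreaRect(cast(c,k,z)[:,:2].astype(np.float32)))
fit((0,80,120),(14,200,255),(295,205,345,232),38)
b=[[251,141],[401,141],[396,282],[256,282]]
print(cast(c,b,38).round(1), cast(c,b,38).mean(0))
E
```

```text
plate/slot/brass HSV [ 21 154 227] [ 11 133 222] [ 20 150 136] [ 17 135 231] [ 22 139 235]
(304, 213, 31, 13) ((510.1675109863281, -178.27516174316406), (24.98345375061035, 10.195408821105957), 10.042399406433105)
[[ 446.2 -125.5   38. ]
 [ 563.2 -104.8   38. ]
 [ 585.6 -221.6   38. ]
 [ 466.  -242.7   38. ]] [ 515.24666971 -173.64916266   38.        ]
```

View pics/w3c.png

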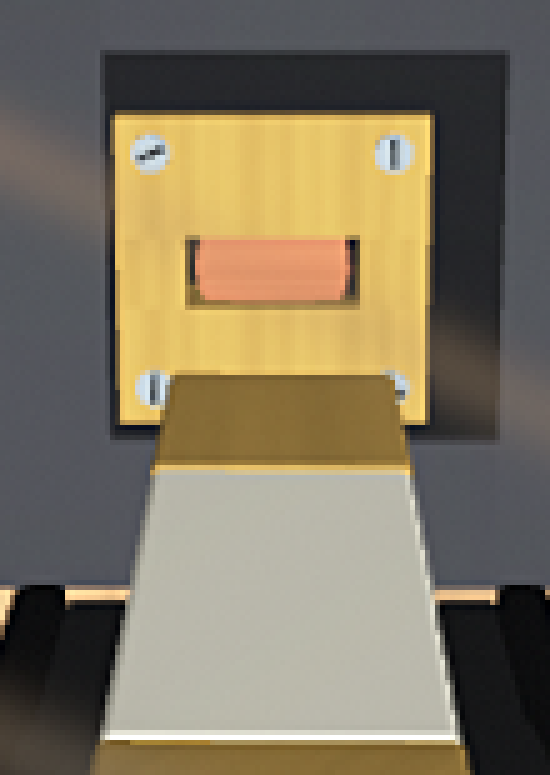

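```bash
python3 - <<'E'
from h import *
s=env.read_state(); c=imaging.calibration('wrist'); R=s["tool_rot"]; p=s["tcp_pos"]
f=lambda a:np.array(a)/5+[265,165]-0.5
T=lambda W:((W-p)@R)
sl=T(cast(c,f([[186,236],[360,236],[358,308],[187,308]]),38)); print("slot tool",sl.round(1).tolist(),sl.mean(0)[:2])
pl=T(cast(c,f([[111,113],[434,113],[430,424],[118,424]]),38)); print("plate",pl.round(1).tolist(),pl.mean(0)[:2])
zb=p[2]-280.72+27.5
po=T(cast(c,f([[171,375],[394,375]]),zb)); print("post front bottom",po.round(2).tolist(),"axis x",po[:,0].mean()-13,"y",po[:,1].mean(), "w",po[1,1]-po[0,1])
# higher edges: top of brass section / white boundary, cap
for yy,xa,xb in ((468,152,411),(739,105,458)):
    q=T(cast(c,f([[xa,yy],[xb,yy]]),zb)); 
    print(yy, [ (z,T(cast(c,f([[xa,yy],[xb,yy]]),z))[:,:2].round(1).tolist()) for z in (zb+20,zb+25,zb+85,zb+90)])
E
```

```text
slot tool [[3.9, -14.9, 362.6], [3.9, 13.9, 362.6], [-8.3, 13.7, 362.6], [-8.3, -14.9, 362.6]] [-2.20143679 -0.58647854]
plate [[24.3, -26.9, 362.6], [24.3, 25.7, 362.6], [-28.5, 26.1, 362.6], [-28.5, -26.9, 362.6]] [-2.10839028 -0.50108346]
post front bottom [[9.43, -11.78, 253.23], [9.43, 13.77, 253.22]] axis x -3.5666501617923423 y 0.9944580888906174 w 25.55239872883797
468 [(np.float64(167.39194892480265), [[4.6, -12.8], [4.6, 14.6]]), (np.float64(172.39194892480265), [[6.2, -12.5], [6.2, 14.3]]), (np.float64(232.39194892480265), [[25.2, -8.6], [25.2, 10.4]]), (np.float64(237.39194892480265), [[26.7, -8.3], [26.7, 10.1]])]
739 [(np.float64(167.39194892480265), [[-26.6, -18.5], [-26.6, 20.3]]), (np.float64(172.39194892480265), [[-24.3, -18.1], [-24.3, 19.8]]), (np.float64(232.39194892480265), [[3.5, -12.6], [3.5, 14.3]]), (np.float64(237.39194892480265), [[5.8, -12.1], [5.8, 13.9]])]
```

Slot centre in tool axes is (-2.15,-0.55) and the column axis is (-3.6,+1.0), so I shift by (+1.4,-1.5) mm, lower 60 mm and measure again closer.

step_arm(
  plan=[
    [0,[0.0014,-0.0015,0.02],[0,0,0]],
    [0,[0.0014,-0.0015,0.045],[0,0,0]],
    [0,[0.0014,-0.0015,0.06],[0,0,0]],
    [0,[0.0014,-0.0015,0.06],[0,0,0]],
    [0,[0.0014,-0.0015,0.06],[0,0,0]],
  ],
)

```text
t: 5.23
tcp_pos: [508.5, -175.5, 340.6]
tool_rot: [[-0.173, 0.985, -0.001], [0.985, 0.173, 0.0], [0.0, -0.001, -1.0]]
force: [-0.5, -0.2, -2.3]
gripper_width: 25.5
```

step_arm(
  plan=[
    [0,[0,0,0],[0,0,0]],
    [0,[0,0,0],[0,0,0]],
    [0,[0,0,0],[0,0,0]],
  ],
)

```text
t: 5.48
tcp_pos: [508.8, -176.4, 341.9]
tool_rot: [[-0.172, 0.985, 0.002], [0.985, 0.172, -0.0], [-0.0, 0.002, -1.0]]
force: [0.2, 1.2, -2.1]
gripper_width: 25.6
```

```bash
python3 -c "
from h import *
rel([510,-179,400],9.9)
im=imaging.camera('wrist'); cv2.imwrite('pics/w4.png',im[:,:,::-1])
a=im[180:335,255:405,::-1]
cv2.imwrite('pics/w4c.png',cv2.resize(a,None,fx=5,fy=5,interpolation=cv2.INTER_NEAREST)[:600])
im=imaging.camera('scene'); cv2.imwrite('pics/s4.png',cv2.resize(im[150:300,210:350,::-1],None,fx=4,fy=4))
"
```

```text
t 5.48 tcp [ 508.81 -176.38  341.87] yaw 9.93 F [ 0.18  1.22 -2.12] M [-0.11  0.03 -0.04] w 25.6
 shift(m) [-0.0028  0.0008 -0.0581] turn [0.1  0.02 0.03]
```

View pics/w4c.png

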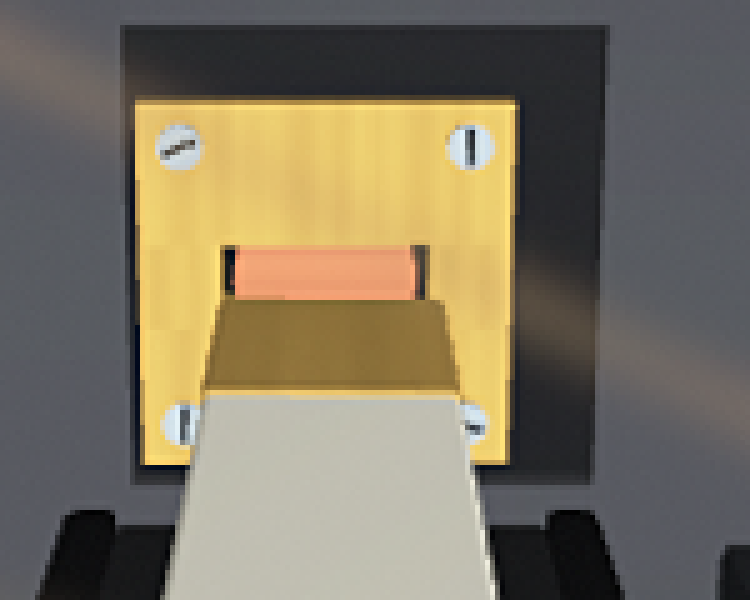

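View pics/s4.png

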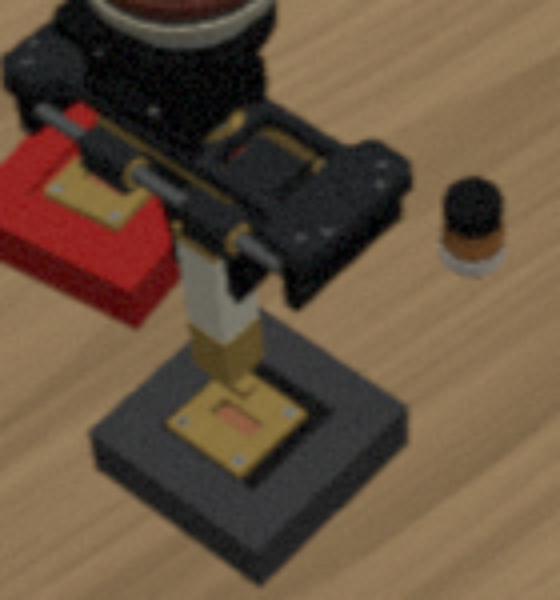

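```bash
python3 - <<'E'
from h import *
s=env.read_state(); c=imaging.calibration('wrist'); R=s["tool_rot"]; p=s["tcp_pos"]
im=cv2.imread('pics/w4.png').astype(float)
# subpixel edges by gradient on blue/gray profiles
def edges(line): 
    g=np.abs(np.diff(line,axis=0)).sum(1); i=np.argsort(g)[-6:]; return sorted([(int(k),int(g[k])) for k in i])
print("row 236",edges(im[236,290:350]),"+290")   # slot row
print("row 241",edges(im[242,285:355]),"+285")
print("row 250",edges(im[250,285:365]),"+285")
print("col 310",edges(im[190:260,310]),"+190")
print("col 330",edges(im[190:260,330]),"+190")
f=lambda a:np.array(a)/5+[255,180]-0.5
T=lambda W:((W-p)@R)
sl=T(cast(c,f([[221,245],[429,245],[427,290],[222,290]]),38)); print("slot tool",sl.round(1).tolist())
pl=T(cast(c,f([[133,100],[519,100],[510,465],[141,465]]),38)); print("plate",pl.round(1).tolist(),pl.mean(0)[:2])
zb=p[2]-280.72+27.5
po=T(cast(c,f([[221,300],[444,300]]),zb)); print("post",po.round(2).tolist(),"axis x",po[:,0].mean()-13,"y",po[:,1].mean(),"w",po[1,1]-po[0,1])
E
```

```text
row 236 [(8, 270), (9, 270), (10, 182), (11, 276), (47, 263), (49, 230)] +290
row 241 [(11, 34), (12, 218), (13, 106), (14, 32), (58, 172), (59, 29)] +285
row 250 [(10, 63), (11, 218), (59, 102), (60, 125), (71, 291), (72, 101)] +285
col 310 [(8, 72), (9, 208), (10, 197), (49, 191), (67, 205), (68, 93)] +190
col 330 [(8, 62), (9, 204), (10, 197), (49, 242), (67, 202), (68, 69)] +190
slot tool [[3.8, -14.4, 303.5], [3.8, 14.4, 303.5], [-2.6, 14.2, 303.5], [-2.6, -14.3, 303.5]]
plate [[24.1, -26.0, 303.4], [24.1, 26.4, 303.5], [-28.4, 26.4, 303.5], [-28.4, -26.2, 303.4]] [-2.1634008   0.13758141]
post [[9.43, -11.73, 253.21], [9.42, 13.83, 253.23]] axis x -3.576051950887777 y 1.0499824860110323 w 25.55615773053752
```

step_arm(
  plan=[
    [0,[0,0,0],[0,0,0]],
    [0,[0,0,0],[0,0,0]],
    [0,[0,0,0],[0,0,0]],
    [0,[0,0,0],[0,0,0]],
    [0,[0,0,0],[0,0,0]],
  ],
)

```text
t: 6.0
tcp_pos: [508.4, -176.4, 340.8]
tool_rot: [[-0.172, 0.985, -0.0], [0.985, 0.172, -0.0], [-0.0, -0.0, -1.0]]
force: [0.4, -0.7, -1.7]
gripper_width: 25.6
```

```bash
python3 -c "
from h import *
rel([510,-179,400],9.9)
im=imaging.camera('wrist'); cv2.imwrite('pics/w5.png',im[:,:,::-1])
rel([510,-179,400],9.9)
a=im[180:335,255:405,::-1]
cv2.imwrite('pics/w5c.png',cv2.resize(a,None,fx=5,fy=5,interpolation=cv2.INTER_NEAREST)[:600])
"
```

```text
t 6.0 tcp [ 508.43 -176.38  340.76] yaw 9.91 F [ 0.38 -0.73 -1.67] M [-0.01  0.05 -0.03] w 25.6
 shift(m) [-0.0029  0.0011 -0.0592] turn [-0.    0.    0.01]
t 6.05 tcp [ 508.41 -176.37  340.73] yaw 9.91 F [-0.5  -0.13 -1.5 ] M [-0.1   0.08 -0.01] w 25.5
 shift(m) [-0.0029  0.0011 -0.0593] turn [-0.01  0.    0.01]
```

View pics/w5c.png

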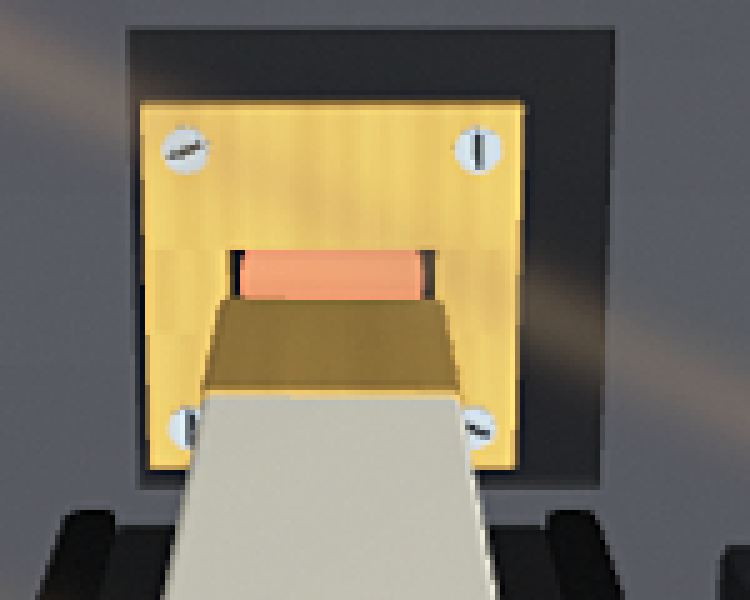

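```bash
python3 - <<'E'
from h import *
s=env.read_state(); c=imaging.calibration('wrist'); R=s["tool_rot"]; p=s["tcp_pos"]
im=cv2.imread('pics/w5.png').astype(float); r=im[:,:,2]
def cross(v,a,b,o):  # mid crossing inside window, subpixel
    w=v[a-o:b-o]; lo,hi=w[:2].mean(),w[-2:].mean(); mid=(lo+hi)/2
    sgn=np.sign(w-mid); k=np.where(sgn[:-1]!=sgn[1:])[0][0]; return a+k+(mid-w[k])/(w[k+1]-w[k])
f=lambda a:np.array(a)/5+[255,180]-0.5
T=lambda W:((W-p)@R)
row=lambda y:im[y-1:y+2].mean(0)[:,1]
print("plate L/R row 210", cross(row(210),279,288,0),cross(row(210),355,364,0))
print("slot L/R row 235", cross(row(235),296,303,0),cross(row(235),339,346,0), row(235)[296:304].round(),row(235)[336:346].round())
print("post L/R row 245", cross(row(245),294,302,0),cross(row(245),342,350,0))
sl=T(cast(c,f([[229,249],[436,249]]),38)); print("slot tool",sl.round(2).tolist())
pl=T(cast(c,f([[139,101],[525,101],[519,469],[149,469]]),38)); print("plate",pl.round(1).tolist(),pl.mean(0)[:2])
zb=p[2]-280.72+27.5
po=T(cast(c,f([[220,300],[444,300]]),zb)); print("post",po.round(2).tolist(),"axis x",po[:,0].mean()-13,"y",po[:,1].mean(),"w",po[1,1]-po[0,1])
E
```

```text
plate L/R row 210 283.0065359477124 358.968949044586
slot L/R row 235 300.50204918032784 341.6108108108108 [201. 206. 210. 219. 179.  57.   8. 160.] [161. 162. 168. 123.  72.  66. 190. 194. 187. 184.]
post L/R row 245 297.4517374517375 344.20805369127515
slot tool [[3.43, -13.24, 302.73], [3.43, 15.35, 302.73]]
plate [[24.1, -25.2, 302.7], [24.0, 27.1, 302.7], [-28.7, 27.6, 302.7], [-28.7, -25.0, 302.7]] [-2.34640412  1.1299286 ]
post [[9.42, -11.86, 253.22], [9.42, 13.81, 253.22]] axis x -3.5822747758294486 y 0.9765038680566249 w 25.670289945303683
```

Settled. The slot centre is (-2.4,1.1) and the column axis is (-3.6,1.0), so I move +1.2 mm in x and lower to about 5 mm above the plate.

step_arm(
  plan=[
    [0,[0.0012,0.0001,0.01],[0,0,0]],
    [0,[0.0012,0.0001,0.018],[0,0,0]],
    [0,[0.0012,0.0001,0.024],[0,0,0]],
    [0,[0.0012,0.0001,0.025],[0,0,0]],
    [0,[0.0012,0.0001,0.025],[0,0,0]],
  ],
)

```text
t: 6.47
tcp_pos: [508.1, -175.1, 314.9]
tool_rot: [[-0.172, 0.985, -0.002], [0.985, 0.172, -0.0], [0.0, -0.002, -1.0]]
force: [-0.0, 0.0, -2.3]
gripper_width: 25.7
```

step_arm(
  plan=[
    [0,[0,0,0],[0,0,0]],
    [0,[0,0,0],[0,0,0]],
    [0,[0,0,0],[0,0,0]],
    [0,[0,0,0],[0,0,0]],
    [0,[0,0,0],[0,0,0]],
  ],
)

```text
t: 6.88
tcp_pos: [508.4, -175.2, 316.0]
tool_rot: [[-0.172, 0.985, 0.0], [0.985, 0.172, -0.0], [-0.0, 0.0, -1.0]]
force: [-0.5, 0.3, -2.2]
gripper_width: 25.8
```

```bash
python3 -c "
from h import *
rel([510,-179,400],9.9)
im=imaging.camera('wrist'); cv2.imwrite('pics/w6.png',im[:,:,::-1])
a=im[180:335,255:405,::-1]
cv2.imwrite('pics/w6c.png',cv2.resize(a,None,fx=5,fy=5,interpolation=cv2.INTER_NEAREST)[:600])
im=imaging.camera('scene'); cv2.imwrite('pics/s6.png',cv2.resize(im[180:300,220:330,::-1],None,fx=5,fy=5))
"
```

```text
t 6.88 tcp [ 508.39 -175.19  315.95] yaw 9.92 F [-0.5   0.29 -2.19] M [-0.06  0.03  0.  ] w 25.8
 shift(m) [-0.004  0.001 -0.084] turn [0.02 0.01 0.02]
```

View pics/w6c.png

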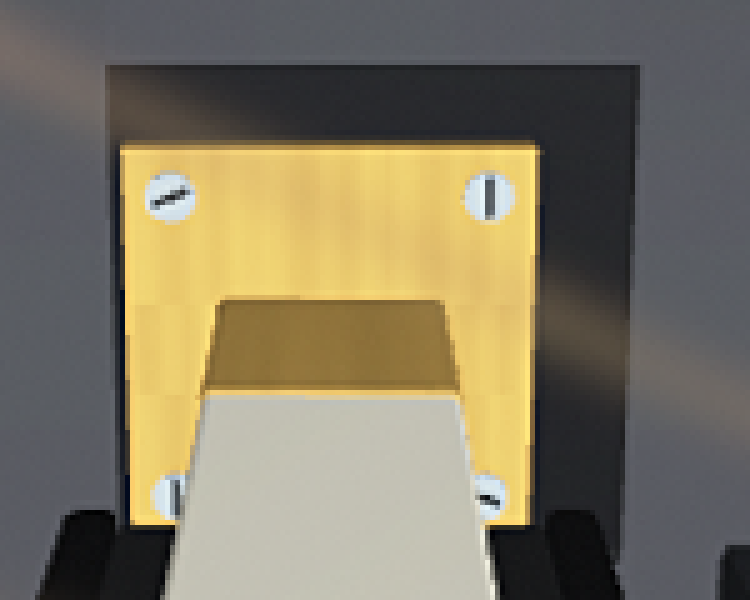

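View pics/s6.png

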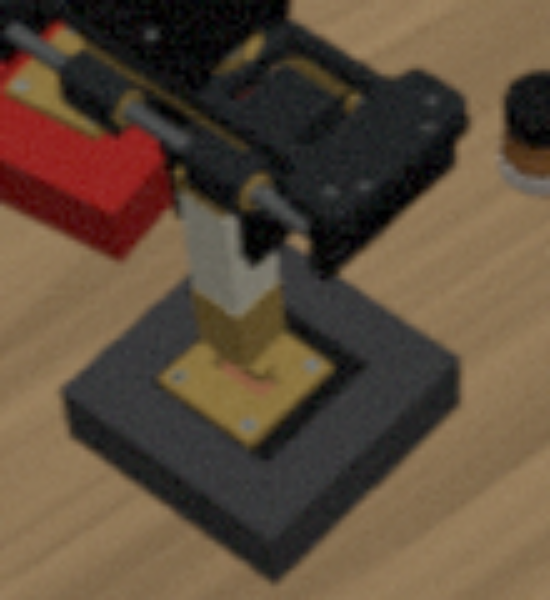

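```bash
python3 - <<'E'
from h import *
s=env.read_state(); c=imaging.calibration('wrist'); R=s["tool_rot"]; p=s["tcp_pos"]
f=lambda a:np.array(a)/5+[255,180]-0.5
T=lambda W:((W-p)@R)
pl=T(cast(c,f([[121,145],[541,145],[533,525],[130,525]]),38)); print("plate",pl.round(1).tolist(),pl.mean(0)[:2])
zb=p[2]-280.72+27.5
po=T(cast(c,f([[220,300],[444,300]]),zb)); print("post",po.round(2).tolist(),"axis x",po[:,0].mean()-13,"y",po[:,1].mean(),"foot z",p[2]-272.72)
E
```

```text
plate [[22.8, -25.3, 277.9], [22.8, 26.9, 277.9], [-27.6, 27.2, 277.9], [-27.6, -25.4, 277.9]] [-2.42574764  0.86314597]
post [[9.44, -11.88, 253.22], [9.44, 13.79, 253.22]] axis x -3.560189645918676 y 0.9533335046277793 foot z 43.1794748617848
```

Front-edge geometry agrees with alignment to about 0.3 mm, and the foot is about 5 mm above the plate. Now feeling downward gently.

step_arm(
  plan=[
    [0,[0,0,0.0015],[0,0,0]],
    [0,[0,0,0.003],[0,0,0]],
    [0,[0,0,0.0045],[0,0,0]],
    [0,[0,0,0.005],[0,0,0]],
    [0,[0,0,0.005],[0,0,0]],
  ],
)

```text
t: 7.4
tcp_pos: [508.2, -175.1, 310.5]
tool_rot: [[-0.172, 0.985, -0.0], [0.985, 0.172, -0.0], [0.0, -0.0, -1.0]]
force: [-0.8, 0.2, -2.0]
gripper_width: 25.9
```

step_arm(
  plan=[
    [0,[0,0,0.0005],[0,0,0]],
    [0,[0,0,0.001],[0,0,0]],
    [0,[0,0,0.001],[0,0,0]],
  ],
)

```text
t: 7.65
tcp_pos: [508.3, -175.1, 309.7]
tool_rot: [[-0.172, 0.985, -0.0], [0.985, 0.172, -0.0], [-0.0, -0.0, -1.0]]
force: [0.1, -0.2, -1.8]
gripper_width: 25.8
```

step_arm(
  plan=[
    [0,[0,0,0.0005],[0,0,0]],
    [0,[0,0,0.001],[0,0,0]],
    [0,[0,0,0.001],[0,0,0]],
  ],
)

```text
t: 7.9
tcp_pos: [508.3, -175.1, 308.7]
tool_rot: [[-0.172, 0.985, -0.0], [0.985, 0.172, -0.0], [-0.0, -0.0, -1.0]]
force: [-0.9, -0.5, -2.8]
gripper_width: 25.8
```

No contact 2 mm past the plate face, so the foot is entering the slot. Continuing in 1.5 mm steps.

step_arm(
  plan=[
    [0,[0,0,0.0007],[0,0,0]],
    [0,[0,0,0.0015],[0,0,0]],
    [0,[0,0,0.0015],[0,0,0]],
  ],
)

```text
t: 8.15
tcp_pos: [508.3, -175.1, 307.1]
tool_rot: [[-0.172, 0.985, -0.0], [0.985, 0.172, -0.0], [0.0, -0.0, -1.0]]
force: [0.3, 0.2, -2.3]
gripper_width: 26.0
```

step_arm(
  plan=[
    [0,[0,0,0.0007],[0,0,0]],
    [0,[0,0,0.0015],[0,0,0]],
    [0,[0,0,0.0015],[0,0,0]],
  ],
)

```text
t: 8.4
tcp_pos: [508.3, -175.1, 305.6]
tool_rot: [[-0.172, 0.985, -0.0], [0.985, 0.172, 0.0], [0.0, -0.0, -1.0]]
force: [-0.4, -0.1, -2.1]
gripper_width: 25.8
```

step_arm(
  plan=[
    [0,[0,0,0.0007],[0,0,0]],
    [0,[0,0,0.0015],[0,0,0]],
    [0,[0,0,0.0015],[0,0,0]],
  ],
)

```text
t: 8.65
tcp_pos: [508.3, -175.2, 304.2]
tool_rot: [[-0.172, 0.985, -0.0], [0.985, 0.172, -0.0], [0.0, -0.0, -1.0]]
force: [-0.7, -0.1, -0.5]
gripper_width: 26.1
```

Depth is 6.5 mm, and the reading has risen about 1.7 N, which matches the spring. Continuing down.

step_arm(
  plan=[
    [0,[0,0,0.0008],[0,0,0]],
    [0,[0,0,0.0016],[0,0,0]],
    [0,[0,0,0.0024],[0,0,0]],
    [0,[0,0,0.003],[0,0,0]],
    [0,[0,0,0.003],[0,0,0]],
  ],
)

```text
t: 9.07
tcp_pos: [508.4, -175.2, 301.3]
tool_rot: [[-0.172, 0.985, 0.0], [0.985, 0.172, -0.0], [-0.0, 0.0, -1.0]]
force: [-0.6, 0.4, 2.4]
gripper_width: 25.1
```

step_arm(
  plan=[
    [0,[0,0,0.0008],[0,0,0]],
    [0,[0,0,0.0016],[0,0,0]],
    [0,[0,0,0.0024],[0,0,0]],
    [0,[0,0,0.003],[0,0,0]],
    [0,[0,0,0.003],[0,0,0]],
  ],
)

```text
t: 9.48
tcp_pos: [508.4, -175.2, 298.4]
tool_rot: [[-0.172, 0.985, 0.0], [0.985, 0.172, -0.0], [-0.0, 0.0, -1.0]]
force: [-1.0, 0.5, 6.3]
gripper_width: 25.6
```

step_arm(
  plan=[
    [0,[0,0,0.0008],[0,0,0]],
    [0,[0,0,0.0016],[0,0,0]],
    [0,[0,0,0.0024],[0,0,0]],
    [0,[0,0,0.003],[0,0,0]],
    [0,[0,0,0.003],[0,0,0]],
  ],
)

```text
t: 9.9
tcp_pos: [508.5, -175.3, 295.8]
tool_rot: [[-0.172, 0.985, 0.0], [0.985, 0.172, 0.0], [-0.0, 0.0, -1.0]]
force: [-2.0, -0.1, 8.8]
gripper_width: 26.0
```

```bash
python3 -c "
from h import *
rel([510,-179,293],-80.1); print(env.read_state()['joint_positions'])"
```

```text
t 9.9 tcp [ 508.46 -175.29  295.75] yaw 9.91 F [-2.03 -0.06  8.83] M [ 0.07  1.01 -0.02] w 26.0
 shift(m) [-0.0039  0.0009  0.0028] turn [ 2.000e-02 -2.000e-02  9.001e+01]
[-22.1973455   13.04975691  41.55366097 108.95604469  -9.82318814
  61.53464425  33.23900373]
```

step_arm(
  plan=[
    [0,[0,0,0.0008],[0,0,0]],
    [0,[0,0,0.0016],[0,0,0]],
    [0,[0,0,0.0024],[0,0,0]],
    [0,[0,0,0.0024],[0,0,0]],
    [0,[0,0,0.0024],[0,0,0]],
  ],
  squeeze=60,
)

```text
t: 10.32
tcp_pos: [508.5, -175.4, 293.6]
tool_rot: [[-0.172, 0.985, 0.001], [0.985, 0.172, 0.0], [0.0, 0.001, -1.0]]
force: [-4.3, 0.9, 11.7]
gripper_width: 25.0
```

```bash
python3 -c "
from h import *
rel([510,-179,293],-80.1)
im=imaging.camera('scene'); cv2.imwrite('pics/s7.png',cv2.resize(im[180:300,220:330,::-1],None,fx=5,fy=5))
im=imaging.camera('wrist'); cv2.imwrite('pics/w7.png',im[:,:,::-1])
"
```

```text
t 10.32 tcp [ 508.49 -175.36  293.62] yaw 9.91 F [-4.27  0.86 11.67] M [ 0.2   1.24 -0.03] w 25.0
 shift(m) [-0.0038  0.0009  0.0006] turn [ 3.000e-02 -3.000e-02  9.001e+01]
```

View pics/s7.png

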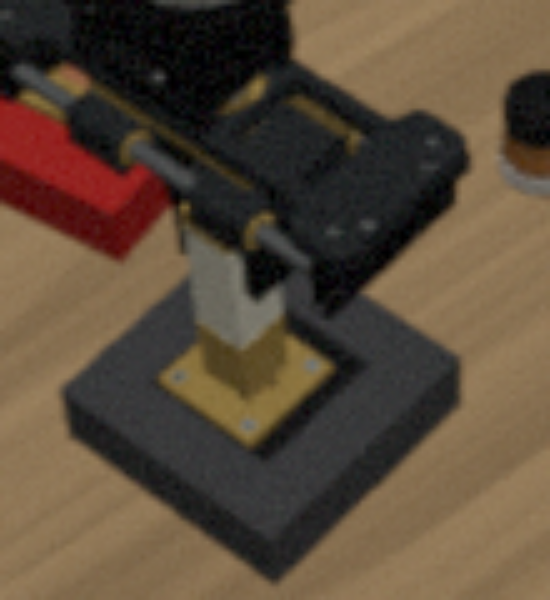

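View pics/w7.png

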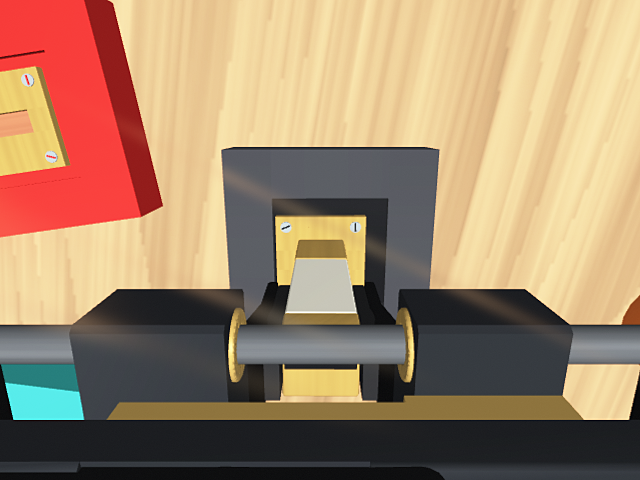

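The foot is deep, with the post just clear of the plate. There is a mild -4 N sideways along the slot, so I'll relieve it and press slightly more before turning.

step_arm(
  plan=[
    [0,[0,-0.0004,0],[0,0,0]],
    [0,[0,-0.0008,0.0004],[0,0,0]],
    [0,[0,-0.0008,0.0006],[0,0,0]],
    [0,[0,-0.0008,0.0006],[0,0,0]],
  ],
)

```text
t: 10.75
tcp_pos: [508.0, -175.4, 293.3]
tool_rot: [[-0.172, 0.985, 0.002], [0.985, 0.172, 0.0], [-0.0, 0.002, -1.0]]
force: [-2.5, 0.9, 11.9]
gripper_width: 25.7
```

```bash
python3 -c "
from h import *
rel([510,-179,293],-80.1)
"
```

```text
t 10.75 tcp [ 508.03 -175.42  293.26] yaw 9.92 F [-2.47  0.86 11.92] M [0.29 0.86 0.04] w 25.7
 shift(m) [-0.0039  0.0013  0.0003] turn [ 8.000e-02 -7.000e-02  9.002e+01]
```

step_arm(
  plan=[
    [0,[0,-0.0004,0.0005],[0,0,0]],
    [0,[0,-0.0006,0.001],[0,0,0]],
    [0,[0,-0.0006,0.001],[0,0,0]],
    [0,[0,-0.0006,0.001],[0,0,0]],
  ],
)

```text
t: 11.08
tcp_pos: [507.7, -175.4, 292.5]
tool_rot: [[-0.172, 0.985, 0.003], [0.985, 0.172, 0.0], [-0.0, 0.003, -1.0]]
force: [-2.3, 1.9, 11.4]
gripper_width: 25.8
```

step_arm(
  plan=[
    [0,[0,0.00015,0],[0,0,2.5]],
    [0,[0,0.0003,0],[0,0,5]],
    [0,[0,0.0006,0],[0,0,10]],
    [0,[0,0.0006,0],[0,0,10]],
  ],
)

```text
t: 11.42
tcp_pos: [508.5, -175.5, 292.6]
tool_rot: [[0.007, 1.0, 0.003], [1.0, -0.007, -0.0], [-0.0, 0.003, -1.0]]
force: [-2.0, 0.7, 12.7]
gripper_width: 25.7
```

```bash
python3 -c "
from h import *
rel([510,-179,293],-80.1)
"
```

```text
t 11.42 tcp [ 508.46 -175.5   292.59] yaw -0.38 F [-1.98  0.75 12.74] M [0.13 0.49 0.01] w 25.7
 shift(m) [-0.0035  0.0016 -0.0004] turn [ 0.15 -0.11 79.72]
```

The first 10° turned with almost no torque and 15 N of spring. Continuing.

step_arm(
  plan=[
    [0,[0.0,0.0003,0],[0,0,5]],
    [0,[0.0,0.0006,0],[0,0,10]],
    [0,[0.0,0.0009,0],[0,0,15]],
    [0,[0.0,0.0012,0],[0,0,20]],
    [0,[0.0,0.0012,0],[0,0,20]],
  ],
)

```text
t: 11.83
tcp_pos: [509.8, -175.7, 292.7]
tool_rot: [[0.349, 0.937, 0.003], [0.937, -0.349, -0.001], [0.0, 0.003, -1.0]]
force: [-1.5, -0.1, 12.9]
gripper_width: 25.8
```

```bash
python3 -c "
from h import *
rel([510,-179,293],-80.1)
im=imaging.camera('wrist'); cv2.imwrite('pics/w8.png',im[:,:,::-1])
"
```

```text
t 11.83 tcp [ 509.79 -175.68  292.68] yaw -20.4 F [-1.54 -0.09 12.91] M [-0.08  0.31 -0.02] w 25.8
 shift(m) [-0.003   0.0014 -0.0003] turn [ 0.17 -0.13 59.7 ]
```

View pics/w8.png

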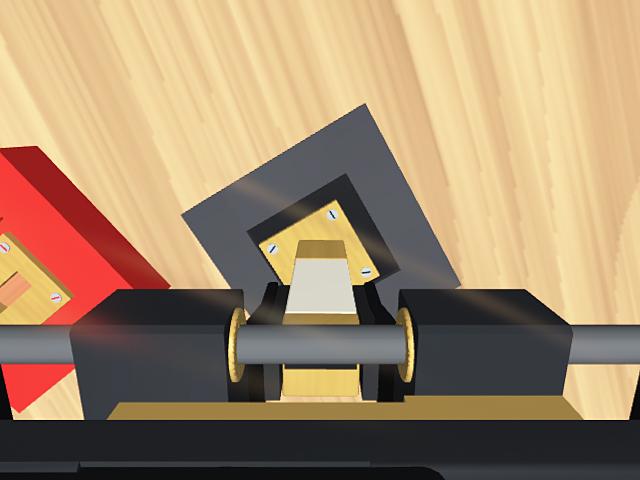

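The column has turned 30° with the gripper and stays square in the jaws (bottom edge at (320,240)). Torque is still negligible.

step_arm(
  plan=[
    [0,[0.0,0.0003,0],[0,0,5]],
    [0,[0.0,0.0006,0],[0,0,10]],
    [0,[0.0,0.0009,0],[0,0,15]],
    [0,[0.0,0.0012,0],[0,0,20]],
    [0,[-0.0001,0.0015,0],[0,0,25]],
  ],
)

```text
t: 12.3
tcp_pos: [511.1, -176.4, 292.7]
tool_rot: [[0.711, 0.703, 0.004], [0.703, -0.711, -0.001], [0.002, 0.003, -1.0]]
force: [-0.8, 0.1, 13.1]
gripper_width: 25.6
```

step_arm(
  plan=[
    [0,[0.0,0.0003,0],[0,0,5]],
    [0,[0.0,0.0006,0],[0,0,10]],
    [0,[0.0,0.0009,0],[0,0,15]],
    [0,[0.0,0.0012,0],[0,0,20]],
    [0,[0.0,0.0012,0],[0,0,20]],
  ],
)

```text
t: 12.72
tcp_pos: [512.0, -177.3, 292.7]
tool_rot: [[0.909, 0.416, 0.003], [0.416, -0.909, -0.001], [0.003, 0.002, -1.0]]
force: [-0.8, -0.3, 13.4]
gripper_width: 25.5
```

```bash
python3 -c "
from h import *
rel([510,-179,293],-80.1)
"
```

```text
t 12.72 tcp [ 512.04 -177.26  292.65] yaw -65.41 F [-0.76 -0.3  13.38] M [-0.03  0.28 -0.04] w 25.5
 shift(m) [-0.0026  0.0007 -0.0004] turn [ 0.11 -0.16 14.69]
```

step_arm(
  plan=[
    [0,[0.0,0.0003,0],[0,0,5]],
    [0,[0.0,0.0006,0],[0,0,10]],
    [0,[0.0,0.0009,0],[0,0,14.5]],
    [0,[0.0,0.0009,0],[0,0,14.5]],
    [0,[0.0,0.0009,0],[0,0,14.5]],
  ],
)

```text
t: 13.13
tcp_pos: [512.4, -178.0, 292.6]
tool_rot: [[0.984, 0.18, 0.003], [0.18, -0.984, -0.001], [0.003, 0.002, -1.0]]
force: [-0.4, -1.3, 13.3]
gripper_width: 25.9
```

```bash
python3 -c "
from h import *
rel([510,-179,293],-80.1)
im=imaging.camera('wrist'); cv2.imwrite('pics/w9.png',im[:,:,::-1])
"
```

```text
t 13.13 tcp [ 512.38 -178.04  292.6 ] yaw -79.61 F [-0.39 -1.27 13.32] M [-0.08  0.37  0.02] w 25.9
 shift(m) [-0.0025  0.0005 -0.0004] turn [ 0.09 -0.17  0.49]
```

View pics/w9.png

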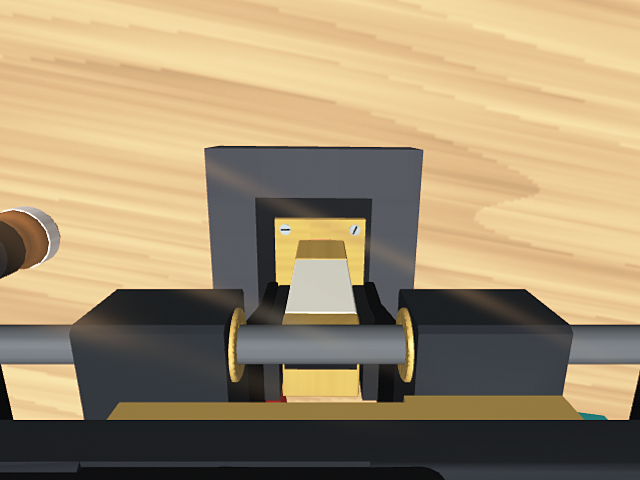

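Quarter turn complete: the base edges are square in the image again and the post is centred on the plate. Rising with the spring into the notches.

step_arm(
  plan=[
    [0,[0,0,-0.001],[0,0,0]],
    [0,[0,0,-0.002],[0,0,0]],
    [0,[0,0,-0.003],[0,0,0]],
    [0,[0,0,-0.003],[0,0,0]],
  ],
)

```text
t: 13.52
tcp_pos: [512.3, -178.0, 295.5]
tool_rot: [[0.984, 0.181, 0.003], [0.181, -0.984, -0.001], [0.003, 0.002, -1.0]]
force: [0.4, -0.5, 9.8]
gripper_width: 25.6
```

step_arm(
  plan=[
    [0,[0,0,-0.0005],[0,0,0]],
    [0,[0,0,-0.001],[0,0,0]],
    [0,[0,0,-0.001],[0,0,0]],
  ],
)

```text
t: 13.77
tcp_pos: [512.3, -178.0, 296.3]
tool_rot: [[0.984, 0.181, 0.003], [0.181, -0.984, -0.001], [0.003, 0.002, -1.0]]
force: [0.0, -0.2, 7.5]
gripper_width: 25.6
```

step_arm(
  plan=[
    [0,[0,0,-0.0005],[0,0,0]],
    [0,[0,0,-0.0008],[0,0,0]],
    [0,[0,0,-0.0008],[0,0,0]],
  ],
)

```text
t: 14.02
tcp_pos: [512.2, -178.0, 297.1]
tool_rot: [[0.984, 0.181, 0.003], [0.181, -0.984, -0.001], [0.003, 0.002, -1.0]]
force: [0.2, -1.4, 8.3]
gripper_width: 25.5
```

```bash
python3 -c "
from h import *
rel([510,-179,293],-80.1)
"
```

```text
t 14.02 tcp [ 512.25 -177.99  297.07] yaw -79.59 F [ 0.21 -1.42  8.33] M [-0.22 -0.09  0.03] w 25.5
 shift(m) [-0.0024  0.0006  0.0041] turn [ 0.09 -0.17  0.51]
```

step_arm(
  plan=[
    [0,[0,0,-0.0004],[0,0,0]],
    [0,[0,0,-0.0006],[0,0,0]],
    [0,[0,0,-0.0006],[0,0,0]],
  ],
)

```text
t: 14.27
tcp_pos: [512.2, -178.0, 297.6]
tool_rot: [[0.984, 0.181, 0.003], [0.181, -0.984, -0.001], [0.003, 0.002, -1.0]]
force: [1.5, 0.2, 7.3]
gripper_width: 25.9
```

step_arm(
  plan=[
    [0,[0,0,-0.0003],[0,0,0]],
    [0,[0,0,-0.0004],[0,0,0]],
    [0,[0,0,-0.0004],[0,0,0]],
  ],
)

```text
t: 14.52
tcp_pos: [512.0, -177.9, 297.7]
tool_rot: [[0.984, 0.181, 0.002], [0.181, -0.984, -0.001], [0.002, 0.001, -1.0]]
force: [3.6, -1.6, 5.0]
gripper_width: 25.4
```

```bash
python3 -c "
from h import *
rel([510,-179,293],-80.1)
"
```

```text
t 14.52 tcp [ 512.04 -177.9   297.66] yaw -79.59 F [ 3.55 -1.64  4.98] M [-0.58 -0.85  0.02] w 25.4
 shift(m) [-0.0022  0.0007  0.0047] turn [ 0.08 -0.13  0.51]
```

Depth by TCP is 13.0 mm and the vertical force now drops without motion, so the T is up against the notches. Releasing.

step_arm(
  plan=[
    [0,[0,0,-0.0003],[0,0,0]],
    [0,[0,0,-0.0004],[0,0,0]],
    [0,[0,0,-0.0004],[0,0,0]],
  ],
  squeeze=15,
)

```text
t: 14.77
tcp_pos: [511.5, -177.9, 297.7]
tool_rot: [[0.984, 0.181, 0.001], [0.181, -0.984, -0.001], [0.001, 0.001, -1.0]]
force: [3.8, -3.8, 3.4]
gripper_width: 25.8
```

step_arm(
  plan=[
    [0.4,[0,0,0],[0,0,0]],
    [0.5,[0,0,0],[0,0,0]],
    [0.6,[0,0,0],[0,0,0]],
    [0.6,[0,0,0],[0,0,0]],
    [0.6,[0,0,0],[0,0,0]],
  ],
)

```text
t: 15.18
tcp_pos: [511.0, -177.3, 297.1]
tool_rot: [[0.983, 0.181, -0.001], [0.181, -0.983, 0.0], [-0.001, -0.001, -1.0]]
force: [-0.0, 0.1, -0.1]
gripper_width: 49.0
```

```bash
python3 -c "
from h import *
rel([510,-179,293],-80.1)
im=imaging.camera('wrist'); cv2.imwrite('pics/w10.png',im[:,:,::-1])
"
```

```text
t 15.18 tcp [ 511.05 -177.29  297.08] yaw -79.58 F [-0.04  0.1  -0.09] M [-0.07  0.18 -0.02] w 49.0
 shift(m) [-0.0013  0.0015  0.0041] turn [-0.04  0.06  0.52]
```

View pics/w10.png

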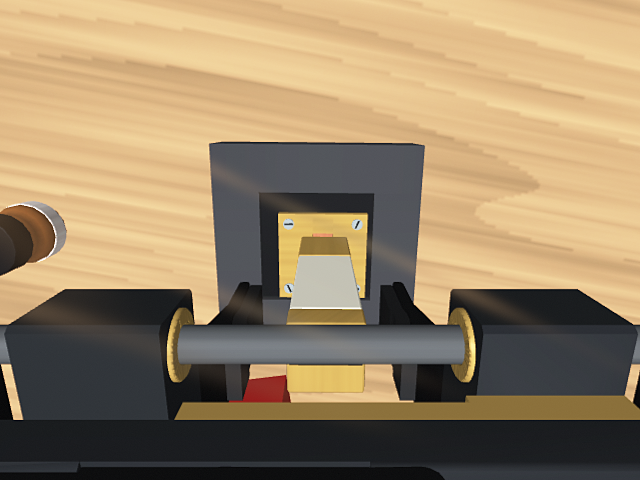

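The jaws are clear (49 mm) with zero force, and the column stands on its own. Retracting straight up.

step_arm(
  plan=[
    [0.8,[0,0,-0.01],[0,0,0]],
    [0.8,[0,0,-0.035],[0,0,0]],
    [0.8,[0,0,-0.07],[0,0,0]],
    [0.8,[0,0,-0.11],[0,0,0]],
    [0.8,[0,0,-0.13],[0,0,0]],
  ],
)

```text
t: 15.65
tcp_pos: [511.4, -178.8, 432.1]
tool_rot: [[0.984, 0.179, 0.004], [0.179, -0.984, -0.0], [0.004, 0.001, -1.0]]
force: [0.8, 0.2, 0.8]
gripper_width: 68.2
```

step_arm(
  plan=[
    [0.8,[-0.04,0,0],[0,0,0]],
    [0.8,[-0.08,0,0],[0,0,0]],
    [0.8,[-0.1,0,0],[0,0,0]],
    [0.8,[-0.1,0,0],[0,0,0]],
    [0.8,[-0.1,0,0],[0,0,0]],
  ],
)

```text
t: 16.07
tcp_pos: [411.0, -197.4, 428.4]
tool_rot: [[0.984, 0.179, 0.004], [0.179, -0.984, 0.006], [0.005, -0.005, -1.0]]
force: [0.9, -0.3, 0.2]
gripper_width: 69.4
```

```bash
python3 -c "
from h import *
rel([510,-179,293],-80.1)
for n in ('wrist','scene','top'):
  im=imaging.camera(n); cv2.imwrite(f'pics/{n}11.png',im[:,:,::-1])
a=cv2.imread('pics/scene11.png')[170:300,220:350]; b=cv2.imread('pics/top11.png')[200:310,310:420]
cv2.imwrite('pics/c11.png',np.hstack([cv2.resize(a,(400,400)),cv2.resize(b,(400,400))]))
"
```

```text
t 16.07 tcp [ 411.04 -197.42  428.41] yaw -79.67 F [ 0.92 -0.26  0.16] M [-0.    0.1  -0.04] w 69.4
 shift(m) [0.1    0.0003 0.1359] turn [-0.28 -0.29  0.43]
```

View pics/c11.png

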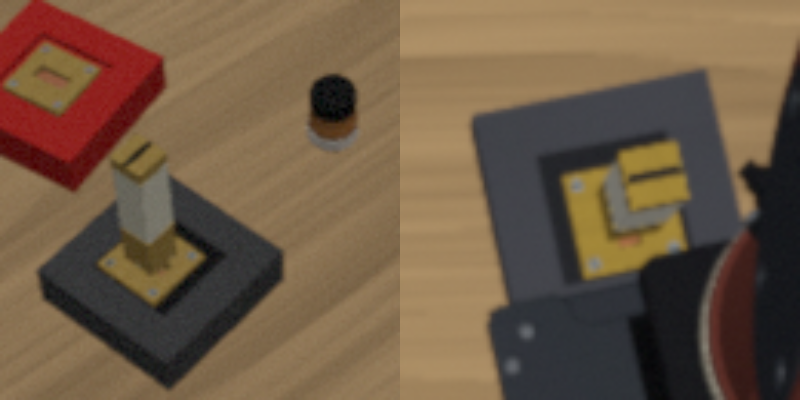

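View pics/wrist11.png

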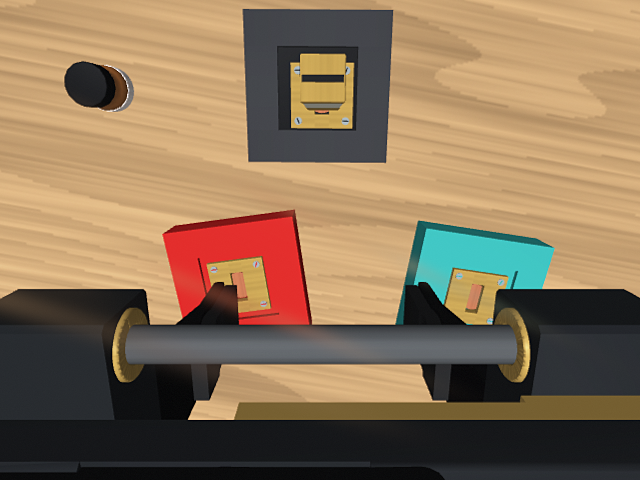

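Column stands locked, with its line across the slot. I'll check cap position, height and tilt numerically, and whether the loose objects moved.

```bash
python3 - <<'E'
from h import *
def m(n,pic,roi,lo,hi,close=1):
    x0,y0,x1,y1=roi; im=cv2.imread(pic); h=cv2.cvtColor(im,cv2.COLOR_BGR2HSV); M=np.zeros(h.shape[:2],np.uint8)
    M[y0:y1,x0:x1]=cv2.inRange(h,lo,hi)[y0:y1,x0:x1]; M=cv2.morphologyEx(M,cv2.MORPH_CLOSE,np.ones((close,close)))
    return max(cv2.findContours(M,0,cv2.CHAIN_APPROX_NONE)[0],key=cv2.contourArea)[:,0]
w=imaging.calibration('wrist'); 
# wrist: cap corners by eye TL(301,54) TR(345,54) BR(346,104) BL(301,101) 
r=cv2.minAreaRect(cast(w,[[301,54],[345,54],[345,102],[301,102]],154.5)[:,:2].astype(np.float32)); print("wrist cap",r)
h=cv2.cvtColor(cv2.imread('pics/wrist11.png'),cv2.COLOR_BGR2HSV); print([h[y,323].tolist() for y in (50,54,60,77,90,99,104,110)])
k=m('wrist','pics/wrist11.png',(297,74,350,81),(0,0,0),(180,255,80)); q=cast(w,k,154.5)[:,:2].astype(np.float32); print("line",cv2.minAreaRect(q))
k=m('wrist','pics/wrist11.png',(240,5,400,170),(0,0,0),(180,80,130),25); print("base",cv2.minAreaRect(cast(w,k,38)[:,:2].astype(np.float32)))
# top view: cap (crop 310,200 scale 400/110)
t=imaging.calibration('top'); f=lambda a:np.array(a)*110/400+[310,200]-.5
C=cast(t,f([[617,151],[682,140],[691,198],[628,212]])-[110,0],154.5); print("top cap",C.mean(0)); print(np.linalg.norm(C[1]-C[0]),np.linalg.norm(C[2]-C[1]))
s=imaging.calibration('scene'); g=lambda a:np.array(a)*130/400+[220,170]-.5
C=cast(s,g([[110,160],[139,181],[167,158],[139,136]]),154.5); print("scene cap",C.mean(0)); print("ang",np.degrees(np.arctan2(*(C[0]-C[3])[[1,0]])),np.linalg.norm(np.diff(C,axis=0),axis=1))
for pic in ('pics/top0.png','pics/top11.png'):
    for n,roi,lo,hi,z in (("goblet",(130,100,185,160),(0,0,140),(180,60,255),90),("tape",(345,105,400,155),(5,180,120),(20,255,255),20),("ink",(255,262,282,292),(0,0,0),(180,120,60),50)):
        print(pic,n,np.round(cv2.minAreaRect(cast(t,m('top',pic,roi,lo,hi,5),z)[:,:2].astype(np.float32))[0],1))
E
```

```text
wrist cap ((512.1068725585938, -179.43630981445312), (25.300508499145508, 25.121746063232422), 10.430113792419434)
[[113, 23, 45], [20, 144, 184], [21, 146, 202], [113, 23, 44], [21, 146, 203], [21, 146, 206], [40, 12, 123], [11, 151, 166]]
line ((512.486328125, -179.06307983398438), (2.633382558822632, 23.103506088256836), 10.432356834411621)
base ((518.5582275390625, -174.0303497314453), (125.71466064453125, 119.22281646728516), 10.12111759185791)
top cap [ 510.68356263 -179.41717278  154.5       ]
28.977143557222952 25.91643134582908
scene cap [ 514.11978431 -181.55467243  154.5       ]
ang -81.64888904099908 [25.71085061 24.95337488 26.10636066]
pics/top0.png goblet [751.3 205.4]
pics/top0.png tape [ 764.  -194.8]
pics/top0.png ink [482.   10.2]
pics/top11.png goblet [750.8 205.1]
pics/top11.png tape [ 761.9 -194.7]
pics/top11.png ink [482.    9.4]
```

All checks are consistent: the line is at -79.6° against a base at about 10°, the cap sits over the slot, and the loose things haven't moved. Handing in.

```bash
python3 -c "
from workcell import env
print(env.finish_job())"
```

```text
the job is handed in; nothing more can be done
None
```

The lamp is together: the column stands locked in the black base, let go, and I handed the job in at about 16 s. No verdict came back.

**What I did:** I lifted the small column out of its box and lined it up over the slot with the wrist camera. The foot went through without catching the plate. I pressed against the spring to about 17.4 mm (about 15 N), turned it 90° clockwise and let it rise about 4.5 mm until the notches took the load. Then I opened the jaws and backed the arm away. The readings I took at the end of each move showed at most about 15 N down and 5 N sideways on the base, against the 30 N limit.

**Last checks:**
- **Turn:** the line on the cap is at -79.6° and the base at about 10°, so the bar lies square across the slot.
- **Height:** by the gripper's position the foot was about 13 mm down at release. I did not measure its height again after letting go.
- **Upright:** the wrist and top cameras put the cap at (511–512, -179.4), within about 2 mm of the slot centre, so any tilt is about a degree or less. The coarser scene camera gave (514, -181.6). I read that as its calibration and pixel error.
- **Loose things:** ink jar and goblet within 1 mm of their starts, and the tape within about 2 mm.

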